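# Dispense a batch of boxwood blanks and log it on the tally counter

## Robot

A 6-joint arm with a two-finger parallel gripper is mounted at the origin on the work surface. World frame = base frame: x ahead of the robot, y to its left, z up, the work surface at z = 0. Lengths are in m, angles in rad, forces in N, time in s.
With the tool pointing down it reaches from about 0.275 to 0.775 m from the base axis. Payload 14.6 kg.
Tool frame: the origin (TCP) lies at the very end of the fingers, on their centre line; the grasp point (between the pads) lies r.grip_point_offset behind it (r.grip_point_offset is the distance from the TCP to the grasp point, in m); z points along the fingers, y is the line along which they close (so a half turn about z gives the same grasp; the last joint's range is limited). The gripper opens to 85 mm and grips with 20 to 120 N. Pads are 22 mm wide; open, the fingers measure 114 mm over their backs; the gripper's body (76 mm by 85 mm) begins 54 mm behind the grasp point. The pads swing forward as they close: fully open they stand 13 mm farther back than shut.
Start: joints at [-1.373, 0.263, -0.048, 1.259, 0, 1.415], TCP at [0.181, -0.493, 0.231] pointing down, gripper open.
Joint ranges: [-2.65, 2.65], [-0.89, 1.7], [-1.18, 1.37], [-2.13, 2.11], [-1.35, 1.29], [-3.14, 3.14]. Speed limits (rad/s): [1.89, 1.89, 2.57, 2.79, 3.14, 3.14].

## Interface

Orientations are given as [roll, pitch, yaw] about the fixed x, y, z axes, in that order (R = Rz(yaw) Ry(pitch) Rx(roll)).
In Python, from plant import r, vision gives the robot as it stands. The module is installed in compiled form; this text tells all that it offers.
- The arm moves only by the shell command python3 -m jog 'ROWS' [FORCE]. ROWS is JSON, a list of rows, each a list of 3 entries, a list of its own where there are three numbers: the closure, from -1 (fully open) to 1 (shut), so that 0 is half open, then the shift along the tool's x, y, z in m, then the turn about the tool's z in rad. A call has 1 to 10 rows; each row is the pose to reach, as a shift and turn from the pose commanded when the call began, along the tool's axes at that moment; what a row does not reach only later rows make up. A row lasts 1/10 s, in which the tool goes at most 50 mm and 8.59 degrees, less where a joint would pass 70% of its speed; a pose out of reach is approached as far as the arm can. A call with a gripper value outside its range is refused whole. The fingers move at their own pace and stop on an object; FORCE is the grip in N (left out, the last holds). Time passes only in rows, so rows that repeat a pose let the fingers close. It gives the time, the measured TCP pose, the force, the opening and the grip force at its end, in the units of the state.
- r.state(): the state, without advancing time (a new reading comes with each control period).
- vision.read_camera(name): name is "scene" or "top" or "wrist"; returns a dict with "image" (420x560x3 uint8, blue, green, red), "mtx" (3x3 intrinsics, pixels), "R" (3x3) and "t" (3): a world point X has camera coordinates R X + t; the wrist camera has in their place "mount" (4x4, takes a point from camera to tool coordinates, whose origin is the TCP and whose axes are the flange's). Camera axes: x right, y down, z forward; pixel columns grow to the right and rows downward; lengths in m; the calibration is good to about 2 mm. The wrist camera is an equidistant fisheye: a pixel r from the principal point sees the ray r / f radians off the axis. A picture is of the moment at which its call begins: read the wrist's pose just before it. There is no depth.
- r.job_done(): hands the job in; it is judged then, once.
The state is a dict: "t": time; "q": joint angles; "joint_vel": joint speeds; "effort": joint torques, N m; "position": TCP position; "orientation": TCP orientation; "ft_force": force on the tool from outside, world axes, zero at the start; "wrist_torque": the same for the moment, N m; "finger_gap": opening from 0.0 (shut) to 1.0 (fully open); "grip_force": force on a finger pad.
Only numpy, scipy, OpenCV 4.12 (cv2) and the standard library are available. Lean on these libraries where they do the work, as an engineer would, in place of code of your own. Each camera call takes 0.05 s, during which the arm holds its last target. There are 200 camera calls.

## Task

Pull the hopper's red-gripped slide gate open so that all five boxwood balls run down into its catch tray, then push the gate fully shut again. Then log the batch: pick the blue tally counter up off the bench, and while holding it press its red end button all the way in against the steel face of the bench stop, then let it spring back and lay the counter, window up, in the middle of the round cork mat without dropping it. Leave the other things on the bench where they are.

Things in the scene. Friction and masses are not known exactly. Their poses are not given: they have to be found in the camera images.
- hopper: Plywood dispenser fixed to the bench: clear square bin with flared rim (inside 64 x 64 mm, top at 175 mm, over-all 105 mm square at the rim) above a slide gate, a ramp below that leads to +x into an open catch tray. Origin on the bench under the bin's centre. Its -x side, where the gate's grip is, looks more or less towards the robot; the tray covers x = 65 to 168 mm, y = -63 to 63 mm, 45 mm high.
- gate (a joint): The aluminium slide gate under the bin, m: 0 = shut, 0.07 = fully open, pulled out along the hopper's -x. It slides level with about 2 N friction and stays where it is left. It must be drawn at least about 60 mm for all the balls to drop; they reach the tray within about 1.5 s.
- gate_grip (a point): Point to hold on the gate's upright red grip (14 x 14 mm square post, top at 155 mm, foot at 92 mm above the bench; this point is 138 mm high on its centre line). With the gate shut it is 95 mm to -x of the hopper's origin; moves with the gate. The post's faces are square to the hopper's axes.
- tray_in (a point): Centre of the catch tray's floor (100 x 114 mm inside, floor 5 mm above the bench, walls to 45 mm), 115 mm to +x of the hopper's origin; same axes as the hopper.
- counter_center (a point): Centre of the loose blue tally counter, a block 84 (x) x 30 (y) x 32 (z) mm, about 0.12 kg, lying on the bench; white window on top. The red button stands 14 mm out of its +x end, on this point's x axis, so its tip is 56 mm from this point.
- button (a joint): The counter's red end button (20 mm across), m: 0 = out, 0.008 = fully in. Spring-loaded: 2.4 N to start, 7.2 N fully in; springs out again by itself.
- stop: Bench stop fixed to the bench: maple block 30 (x) x 100 (y) x 65 (z) mm, a steel plate on its -x face. Origin at the centre of its underside.
- stop_face (a point): Middle of the steel plate on the stop's upright -x face, 40 mm above the bench, 15 mm to -x of the stop's origin; the plate looks along -x of the stop and covers 45 mm to either side, heights 5 to 63 mm.
- mat: Round cork mat fixed on the bench, 150 mm across, 4 mm thick; origin at the centre of its underside.
- clamp_a: Bystander: upright spool clamp, two wooden discs 34 mm across on a brass screw, 60 mm tall. Origin under its centre.
- clamp_b: Bystander: a second such spool clamp, 34 mm across, 60 mm tall. Origin under its centre.
- glue: Bystander: yellow glue bottle with red cap, 54 mm across, 150 mm tall. Origin under its centre.
- plane: Bystander: small block plane, 120 (x) x 44 (y) x 42 (z) mm. Origin under its centre.
- bridges: Bystander: stack of maple bridge blanks, 52 x 34 mm, 18 mm tall. Origin under its centre.
- chisel: Bystander: chisel lying along its x, from -68 to +80 mm, 22 mm wide and tall. Origin under its handle's end near the blade.
- brushpot: Bystander: blue pot of brushes at the back, 76 mm across, 175 mm tall. Origin under its centre.
- ball0_center (a point): Centre of one of the five boxwood balls (end-button blanks), 20 mm across, 10 g, loose in the hopper's bin on the gate at first.
- ball1_center (a point): Centre of one of the five boxwood balls (end-button blanks), 20 mm across, 10 g, loose in the hopper's bin on the gate at first.
- ball2_center (a point): Centre of one of the five boxwood balls (end-button blanks), 20 mm across, 10 g, loose in the hopper's bin on the gate at first.
- ball3_center (a point): Centre of one of the five boxwood balls (end-button blanks), 20 mm across, 10 g, loose in the hopper's bin on the gate at first.
- ball4_center (a point): Centre of one of the five boxwood balls (end-button blanks), 20 mm across, 10 g, loose in the hopper's bin on the gate at first.
There are look-alikes about, which are no part of the job. Of the things shaped like the mat, the cork one is meant.

How it is judged:
On the way, in this order (a step that is already met when the one before it is completed fails the run):
1. all five balls have run into the catch tray (x of ball0_center in the frame of tray_in between -0.05 and 0.05 m and y of ball0_center in the frame of tray_in between -0.058 and 0.058 m and height (world z) of each of ball0_center, ball1_center, ball2_center, ball3_center, ball4_center below 0.045 m and x of ball1_center in the frame of tray_in between -0.05 and 0.05 m and y of ball1_center in the frame of tray_in between -0.058 and 0.058 m and x of ball2_center in the frame of tray_in between -0.05 and 0.05 m and y of ball2_center in the frame of tray_in between -0.058 and 0.058 m and x of ball3_center in the frame of tray_in between -0.05 and 0.05 m and y of ball3_center in the frame of tray_in between -0.058 and 0.058 m and x of ball4_center in the frame of tray_in between -0.05 and 0.05 m and y of ball4_center in the frame of tray_in between -0.058 and 0.058 m), for 0.2 s.
2. the gate is pushed fully shut (value of joint gate below 0.004 m), for 0.2 s.
3. the counter, held up off the bench, has its button pressed in against the bench stop (value of joint button above 0.0065 m and contact force between counter and stop above 2 N and contact force between the fingers and counter above 1 N and height (world z) of counter_center above 0.021 m), for 0.05 s.
At the end, for the whole second after the job is handed in: All five balls lie in the catch tray, the gate is shut to within 4 mm, the counter's button is out again, and the counter lies still and flat, window up, on the cork mat with its centre within 35 mm of the mat's centre (all of step 1 and value of joint gate below 0.004 m and value of joint button below 0.002 m and horizontal distance between counter_center and mat below 0.035 m and height (world z) of counter_center between 0.017 and 0.025 m and angle between counter_center's own z axis and vertical below 0.12 rad and linear speed of counter below 0.02 m/s); the robot touches nothing.
It fails at once if a bystander is shoved more than 25 mm or knocked over (distance of any of clamp_a, clamp_b, glue, plane, bridges, chisel, brushpot from where it was at the start of the episode above 0.025 m or angle between any of clamp_a, clamp_b, glue, plane, bridges, chisel, brushpot's own z axis and vertical above 0.5 rad).
It fails at once if the counter is dropped (falls free from more than about 25 mm) (contact force between the fingers and counter below 0.05 N and linear speed of counter above 0.7 m/s).
It also fails if it takes over 67 s, if anything falls off the work surface, if the arm or the gripper's body presses on something with over 40 N, if the wrist force passes 120 N, or if a joint passes its speed limit or range.

## Working session

There is one attempt and no reset: what is moved stays moved. The work goes in short steps, Python scripts to look and compute and a shell command to move; the robot and the scene stay as the last step left them, time stands still between calls to the robot, and variables do not carry over. Pictures are saved under pics/ and viewed, at most 10 in all, crops included, and the job is handed in when it is done.

```bash
mkdir -p pics; python3 - <<'E'
from plant import r, vision
import cv2, pickle, numpy as np
print(r.state(), r.grip_point_offset)
d={}
for n in ("scene","top"):
    c=vision.read_camera(n); d[n]=c; cv2.imwrite(f"pics/{n}0.png",c["image"])
    print(n,c["mtx"].tolist(),(-c["R"].T@c["t"]).tolist(),c["R"].tolist())
pickle.dump(d,open("cams0.pkl","wb"))
E
```

```text
{'t': 0.0, 'q': array([-1.37329634e+00,  2.63510943e-01, -4.88915961e-02,  1.25940544e+00,
       -4.55036296e-05,  1.41553716e+00]), 'joint_vel': array([ 2.48470457e-04,  3.03536530e-04, -1.51064102e-03, -2.28064060e-04,
       -4.22614835e-04,  5.26383779e-05]), 'effort': array([ 2.28950659e-03, -6.37612438e+01,  3.84561074e+01,  1.36640362e-02,
       -5.56495206e-05, -8.33605355e-06]), 'position': array([ 0.18133298, -0.4924147 ,  0.23084795]), 'orientation': array([-3.14058613e+00, -1.11482015e-04,  3.52759117e-01]), 'ft_force': array([ 0.19211044, -0.10242931, -0.09817474]), 'wrist_torque': array([-0.02586077,  0.0162288 , -0.02010964]), 'grip_force': 0.0, 'finger_gap': 0.9983067007197677} 0.0187
scene [[425.27970171135803, 0.0, 275.271391944172], [0.0, 425.27970171135803, 203.53199307682047], [0.0, 0.0, 1.0]] [1.254836980739497, 0.14599387019817373, 0.8707771807008782] [[-0.18508224886190108, 0.9827040287496542, -0.006111712969378604], [0.7075061589708389, 0.12893009810361444, -0.694846792337219], [-0.6820407584408363, -0.1329278815079482, -0.719131825288839]]
top [[481.3346602868118, 0.0, 280.93798243479205], [0.0, 481.3346602868118, 203.5232488446152], [0.0, 0.0, 1.0]] [0.4694382172029078, 0.03607670407603993, 1.400260706727936] [[-0.013678916359327812, -0.9998954633090146, -0.004685050830634575], [-0.9976377347911568, 0.013963181824989714, -0.06726053578504884], [0.06731892280781145, 0.003753932254768457, -0.9977244462398535]]
```

View pics/top0.png

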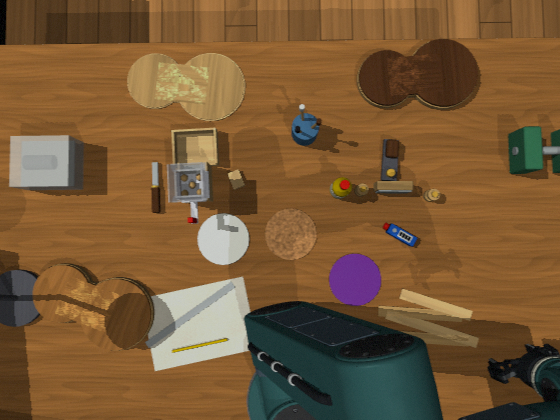

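View pics/scene0.png

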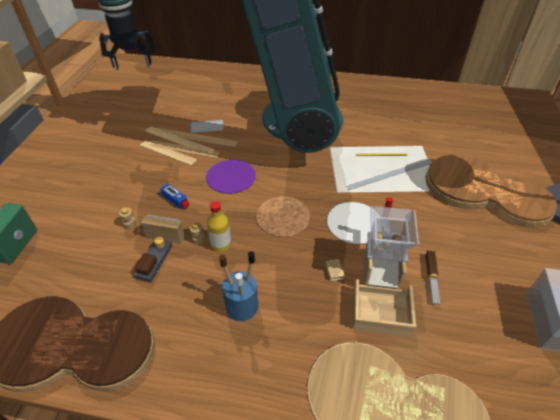

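The top view shows the hopper at about (188,183), its tray at (195,147) and the red grip at (192,219). The cork mat is at (291,233), the counter at (401,235), and the stop at (395,188) between the clamps at (363,188) and (432,195). I'll zoom in on these.

```bash
cat > h.py <<'E'
import cv2, numpy as np, pickle
def ray(c,px):
    d=c["R"].T@np.linalg.inv(c["mtx"])@np.array([px[0],px[1],1.]); return -c["R"].T@c["t"],d
def onplane(c,px,z):
    o,d=ray(c,px); return o+d*(z-o[2])/d[2]
def proj(c,X):
    p=c["mtx"]@(c["R"]@np.array(X,float)+c["t"]); return p[:2]/p[2]
def tri(c1,p1,c2,p2):
    o1,d1=ray(c1,p1);o2,d2=ray(c2,p2)
    s=np.linalg.lstsq(np.c_[d1,-d2],o2-o1,rcond=None)[0]
    a,b=o1+d1*s[0],o2+d2*s[1]; return (a+b)/2,np.linalg.norm(a-b)
def blobs(img,lo,hi,box,amin=8):
    h=cv2.cvtColor(img,cv2.COLOR_BGR2HSV); m=cv2.inRange(h,np.array(lo),np.array(hi))
    if lo[0]==0 and hi[0]<=12: m|=cv2.inRange(h,np.array([170,lo[1],lo[2]]),np.array([180,hi[1],hi[2]]))
    k=np.zeros_like(m);x0,y0,x1,y1=box;k[y0:y1,x0:x1]=m[y0:y1,x0:x1]
    n,l,s,c=cv2.connectedComponentsWithStats(k)
    return [(c[i].round(2),s[i,4],cv2.minAreaRect(np.argwhere(l==i)[:,::-1].astype(np.float32))) for i in range(1,n) if s[i,4]>=amin]
E
python3 - <<'E'
from h import *
d=pickle.load(open("cams0.pkl","rb")); T,S=d["top"],d["scene"]
a=cv2.resize(T["image"][115:255,145:245],None,fx=4,fy=4,interpolation=2)
b=cv2.resize(T["image"][115:255,335:435],None,fx=4,fy=4,interpolation=2)
cv2.imwrite("pics/z1.png",np.hstack([a,b])[:600])
a=cv2.resize(S["image"][175:325,335:435],None,fx=4,fy=4,interpolation=2)
b=cv2.resize(S["image"][150:300,110:210],None,fx=4,fy=4,interpolation=2)
cv2.imwrite("pics/z2.png",np.hstack([a,b]))
for n,c,bx in(("top",T,[130,110,460,260]),("scene",S,[100,160,460,330])):
    for nm,lo,hi in(("red",(0,150,90),(8,255,255)),("blue",(105,120,60),(130,255,255)),("white",(0,0,200),(180,50,255))):
        for x in blobs(c["image"],lo,hi,bx): print(n,nm,x[0],x[1],[np.round(v,1) for v in x[2]])
hs=cv2.cvtColor(T["image"],cv2.COLOR_BGR2HSV)[233,285:297:4]; print(hs, onplane(T,(291,233.5),.004))
E
```

```text
top red [344.42 184.24] 72 [array([344.8, 184.3]), array([8.5, 9.2]), np.float64(45.0)]
top red [189.5 219.5] 32 [array([189.5, 219.5]), array([5., 5.]), np.float64(90.0)]
top red [385.55 225.9 ] 31 [array([385.6, 225.8]), array([4.5, 6.3]), np.float64(26.6)]
top blue [400.   234.39] 201 [array([401.3, 234.8]), array([30.4, 10.9]), np.float64(29.7)]
top white [213.38 240.45] 988 [array([213., 237.]), array([44., 30.]), np.float64(90.0)]
top white [226.26 219.45] 38 [array([226. , 219.5]), array([9., 4.]), np.float64(90.0)]
scene red [388.94 201.46] 63 [array([388.9, 201.4]), array([6.3, 9.8]), np.float64(11.3)]
scene red [185.02 203.76] 45 [array([185.2, 203.8]), array([7.1, 6.4]), np.float64(45.0)]
scene red [214.94 205.94] 105 [array([215., 206.]), array([10., 10.]), np.float64(90.0)]
scene blue [172.91 196.96] 197 [array([172.5, 195.2]), array([27.2, 12.5]), np.float64(33.7)]
scene blue [228.5  301.71] 14 [array([228.2, 301.7]), array([5.8, 5.1]), np.float64(31.0)]
scene white [363.39 169.85] 1339 [array([376. , 175.5]), array([31., 84.]), np.float64(90.0)]
scene white [389.95 184.85] 729 [array([386., 182.]), array([74., 18.]), np.float64(-0.0)]
scene white [351.12 219.58] 1164 [array([349.9, 220.4]), array([42.8, 38. ]), np.float64(11.3)]
scene white [377.1  276.77] 173 [array([379. , 276.5]), array([18., 15.]), np.float64(0.0)]
scene white [238.41 275.44] 27 [array([238.5, 275.5]), array([5., 5.]), np.float64(90.0)]
[[ 15 143 150]
 [ 15 147 139]
 [ 15 147 142]] [0.47626852 0.01339303 0.004     ]
```

View pics/z1.png

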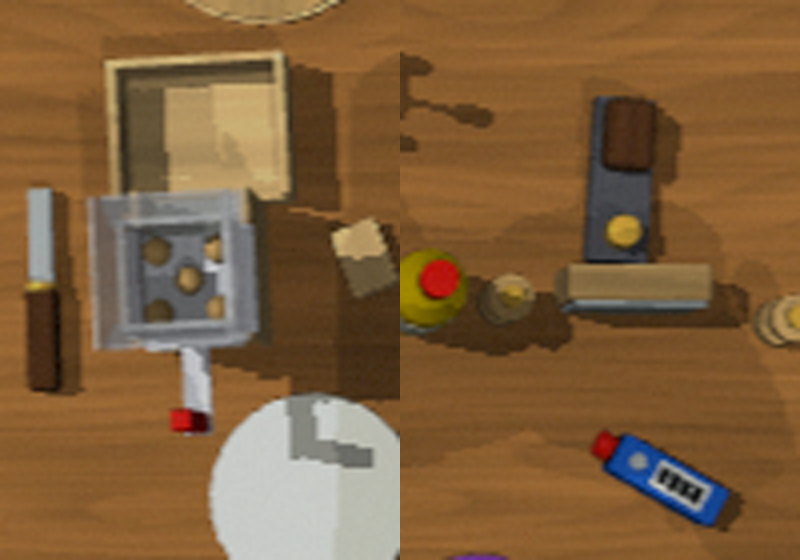

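View pics/z2.png

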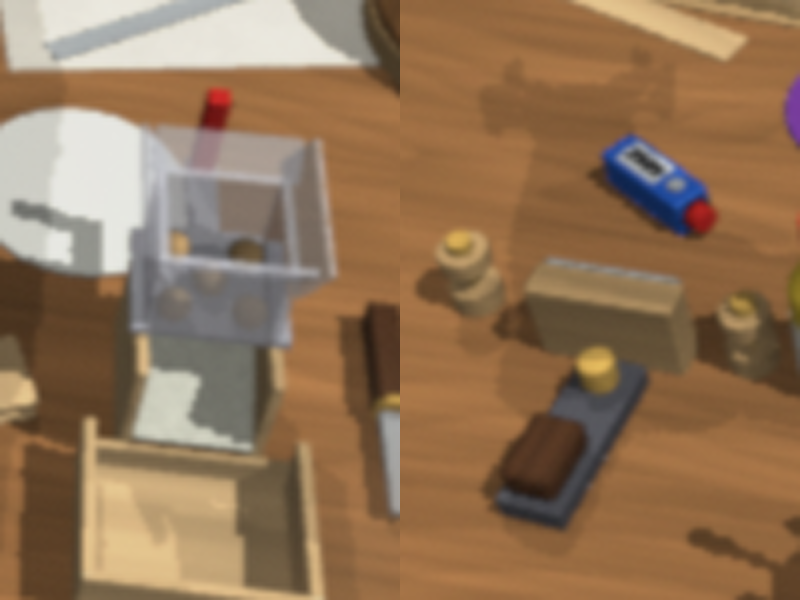

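The zooms show five balls in the bin. The counter's button (385.5,226) points up-left towards the stop, and the stop's steel face looks down towards the robot. Next I compute positions.

```bash
cat >> h.py <<'E'
def go(st,p,yaw):
    "tool-frame shift and turn to reach p (TCP) with yaw, tool down"
    from scipy.spatial.transform import Rotation as Ro
    R=Ro.from_euler('xyz',st['orientation']).as_matrix()
    dy=-(yaw-st['orientation'][2]); dy=(dy+np.pi/2)%np.pi-np.pi/2
    print("shift",(R.T@(np.array(p)-st['position'])).round(4),"turn",round(dy,3),"q6",st['q'][5].round(2))
E
python3 - <<'E'
from h import *
d=pickle.load(open("cams0.pkl","rb")); T,S=d["top"],d["scene"]
A=lambda x,y:(145+x/4-.5,115+y/4-.5); B=lambda x,y:(335+(x-400)/4-.5,115+y/4-.5)
SA=lambda x,y:(335+x/4-.5,175+y/4-.5); SB=lambda x,y:(110+(x-400)/4-.5,150+y/4-.5)
def sh(n,pts,z):
    P=[onplane(T,p,z)[:2] for p in pts]; print(n,np.round(P,4).tolist()); return P
P=sh("tray",[A(107,62),A(288,53),A(290,198)],.045)
v=P[0]-P[1];print(" tray yaw",np.arctan2(-v[0],v[1]),np.linalg.norm(v))
v=P[1]-P[2];print(" tray yaw x",np.arctan2(v[1],v[0]),np.linalg.norm(v))
# bin floor / rim
P=sh("rim z.175",[A(90,198),A(248,188),A(258,335),A(96,350)],.175);print(np.mean(P,0))
print("grip",tri(T,A(184,417),S,SA(218,97)), onplane(T,A(184,417),.155))
P=sh("stop top",[B(567,266),B(711,266),B(711,303),B(567,300)],.065);print(np.mean(P,0))
P=sh("counter",[B(623,434),B(734,490),B(716,527),B(606,470)],.032);c=np.mean(P,0)
v=(P[0]+P[3]-P[1]-P[2])/2;print(c,np.arctan2(v[1],v[0]),np.linalg.norm(v))
P=[onplane(S,SB(*p),.032)[:2] for p in((631,136),(710,190),(685,208),(605,153))];print("scene",np.round(P,4).tolist(),np.mean(P,0))
print("button",onplane(T,(385.55,225.9),.016),onplane(S,(185.02,203.76),.016))
h=cv2.cvtColor(T["image"],cv2.COLOR_BGR2HSV)
# cork mat, scene too
m=blobs(T["image"],(10,90,100),(18,152,255),[262,204,320,262],300);print([(a,b) for a,b,_ in m])
print("mat",onplane(T,(291,233.5),.004),onplane(S,(283,216),.004))
E
```

```text
tray [[0.7756, 0.3514], [0.7802, 0.2221], [0.6759, 0.2212]]
 tray yaw 0.035577426748930385 0.12934797058634387
 tray yaw x 0.008951052646235169 0.10430285531317093
rim z.175 [[0.6579, 0.3319], [0.6629, 0.2304], [0.5682, 0.2243], [0.56, 0.3279]]
[0.61227561 0.27860675]
grip (array([0.51704519, 0.27436713, 0.1595132 ]), np.float64(0.0005112295658211855)) [0.51721737 0.27549513 0.155     ]
stop top [[0.6187, -0.2253], [0.6173, -0.3255], [0.5914, -0.3247], [0.5949, -0.2247]]
[ 0.60559125 -0.27505639]
counter [[0.502, -0.2683], [0.4613, -0.3456], [0.4354, -0.332], [0.4767, -0.2555]]
[ 0.46885091 -0.30034797] 1.0813034985122338 0.08719475467783855
scene [[0.4363, -0.33], [0.4786, -0.2559], [0.4984, -0.2672], [0.4564, -0.3419]] [ 0.46740928 -0.29875044]
button [ 0.49426259 -0.25809848  0.016     ] [ 0.49030134 -0.26033036  0.016     ]
[(array([290.32, 233.81]), np.int32(2069))]
mat [0.47626852 0.01339303 0.004     ] [0.47589808 0.01557033 0.004     ]
```

```bash
python3 -m jog '[[-1,[0.58,-0.603,0],0.318],[-1,[0.58,-0.603,0],0.318],[-1,[0.58,-0.603,0],0.318],[-1,[0.58,-0.603,0],0.318],[-1,[0.58,-0.603,0],0.318],[-1,[0.58,-0.603,0],0.318],[-1,[0.58,-0.603,0],0.318],[-1,[0.58,-0.603,0],0.318],[-1,[0.58,-0.603,0],0.318],[-1,[0.58,-0.603,0],0.318]]' 60; python3 -c "
from h import *; from plant import r
go(r.state(),[.517,.275,.231],.035)"
```

```text
t: 1.1
position: [0.3805, -0.0378, 0.2313]
orientation: [3.141, -0.0, 0.035]
ft_force: [0.7, -0.8, 1.0]
finger_gap: 0.999
grip_force: 0.0
shift [ 1.473e-01 -3.079e-01  3.000e-04] turn -0.0 q6 2.79
```

```bash
python3 -m jog '[[-1,[0.147,-0.308,0],-1.5],[-1,[0.147,-0.308,0],-1.5],[-1,[0.147,-0.308,0],-1.5],[-1,[0.147,-0.308,0],-1.5],[-1,[0.147,-0.308,0],-1.5],[-1,[0.147,-0.308,0],-1.5],[-1,[0.147,-0.308,0],-1.5],[-1,[0.147,-0.308,0],-1.5],[-1,[0.147,-0.308,0],-1.5],[-1,[0.147,-0.308,0],-1.5]]'; python3 -m jog '[[-1,[0,0,0],-1.6],[-1,[0,0,0],-1.6],[-1,[0,0,0],-1.6],[-1,[0,0,0],-1.6],[-1,[0,0,0],-1.6],[-1,[0,0,0],-1.6],[-1,[0,0,0],-1.6],[-1,[0,0,0],-1.6],[-1,[0,0,0],-1.6],[-1,[0,0,0],-1.6]]'; python3 -c "
from h import *; from plant import r
go(r.state(),[.517,.275,.119],.035)"
```

```text
t: 2.1
position: [0.5163, 0.2735, 0.2307]
orientation: [-3.141, 0.0, 1.542]
ft_force: [0.0, -0.1, 1.0]
finger_gap: 0.999
grip_force: 0.0
t: 3.1
position: [0.5163, 0.273, 0.231]
orientation: [-3.141, -0.001, 3.041]
ft_force: [0.6, -0.5, 0.2]
finger_gap: 1.0
grip_force: 0.0
shift [-0.0006  0.0021  0.112 ] turn -0.136 q6 0.45
```

```bash
python3 -m jog '[[-1,[0,0.001,0.02],-0.136],[-1,[0,0.001,0.06],-0.136],[-1,[0,0.001,0.1],-0.136],[-1,[0,0.001,0.112],-0.136],[-1,[0,0.001,0.112],-0.136]]'; python3 -m jog '[[1,[0,0,0],0],[1,[0,0,0],0],[1,[0,0,0],0],[1,[0,0,0],0],[1,[0,0,0],0],[1,[0,0,0],0],[1,[0,0,0],0],[1,[0,0,0],0]]' 60
```

```text
t: 3.6
position: [0.5157, 0.2738, 0.1183]
orientation: [-3.141, -0.003, -3.112]
ft_force: [0.2, 0.8, 0.6]
finger_gap: 1.003
grip_force: 0.0
t: 4.4
position: [0.5169, 0.2764, 0.1201]
orientation: [3.137, 0.001, -3.111]
ft_force: [-1.5, 16.8, 3.3]
finger_gap: 0.155
grip_force: 59.3
```

```bash
python3 -m jog '[[1,[0.01,0.002,0],0],[1,[0.02,0.002,0],0],[1,[0.03,0.002,0],0],[1,[0.04,0.002,0],0],[1,[0.05,0.002,0],0],[1,[0.06,0.002,0],0],[1,[0.067,0.002,0],0],[1,[0.067,0.002,0],0],[1,[0.067,0.002,0],0]]'; python3 -m jog '[[1,[0,0,0],0],[1,[0,0,0],0],[1,[0,0,0],0],[1,[0,0,0],0],[1,[0,0,0],0],[1,[0,0,0],0],[1,[0,0,0],0],[1,[0,0,0],0],[1,[0,0,0],0],[1,[0,0,0],0]]'; python3 - <<'E'
from plant import vision; import cv2,numpy as np
a=vision.read_camera("top")["image"][115:255,145:245]; b=vision.read_camera("scene")["image"][175:325,335:435]
a=cv2.resize(a,None,fx=4,fy=4,interpolation=2);b=cv2.resize(b,None,fx=4,fy=4,interpolation=2)[:560]
cv2.imwrite("pics/open.png",np.hstack([a,b]))
E
```

```text
t: 5.3
position: [0.4495, 0.2736, 0.1201]
orientation: [-3.141, 0.001, -3.112]
ft_force: [-0.8, -5.3, 10.4]
finger_gap: 0.154
grip_force: 60.3
t: 6.3
position: [0.4498, 0.2737, 0.1201]
orientation: [-3.141, 0.001, -3.112]
ft_force: [-1.7, -5.7, 9.7]
finger_gap: 0.157
grip_force: 60.5
```

View pics/open.png

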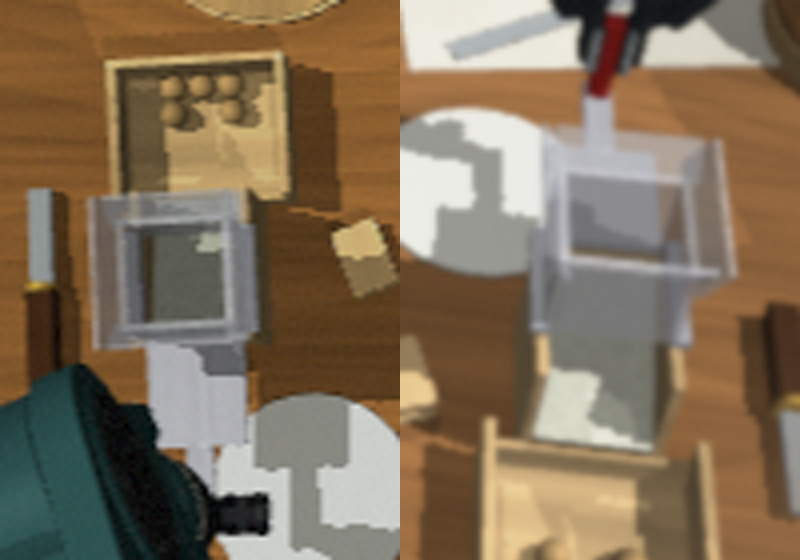

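All five balls are lying at the far end of the tray, around (170–240, 85–110) in the crop, and the bin is empty. I'm pushing the gate shut.

```bash
python3 -m jog '[[1,[-0.01,0,0],0],[1,[-0.02,0,0],0],[1,[-0.03,0,0],0],[1,[-0.04,0,0],0],[1,[-0.05,0,0],0],[1,[-0.06,0,0],0],[1,[-0.067,0,0],0],[1,[-0.0695,0,0],0],[1,[-0.0695,0,0],0],[1,[-0.0695,0,0],0]]'
```

```text
t: 7.4
position: [0.5183, 0.2766, 0.1201]
orientation: [3.14, -0.001, -3.112]
ft_force: [-7.4, 3.2, 10.8]
finger_gap: 0.151
grip_force: 60.7
```

```bash
python3 -m jog '[[-1,[0,0,0],0],[-1,[0,0,0],0],[-1,[0,0,0],0],[-1,[0,0,0],0],[-1,[0,0,-0.04],0],[-1,[0,0,-0.08],0],[-1,[0,0,-0.112],0],[-1,[0,0,-0.112],0]]'; python3 -m jog '[[-1,[0.067,-0.574,0],1.5],[-1,[0.067,-0.574,0],1.5],[-1,[0.067,-0.574,0],1.5],[-1,[0.067,-0.574,0],1.5],[-1,[0.067,-0.574,0],1.5],[-1,[0.067,-0.574,0],1.5],[-1,[0.067,-0.574,0],1.5],[-1,[0.067,-0.574,0],1.5],[-1,[0.067,-0.574,0],1.5],[-1,[0.067,-0.574,0],1.5]]'; python3 - <<'E'
from h import *; from plant import r,vision
c=vision.read_camera("top"); s=vision.read_camera("scene")
for n,x,bx in(("top",c,[180,200,210,235]),("scene",s,[375,190,405,215])): print(n,[(b[0],b[1]) for b in blobs(x["image"],(0,150,90),(8,255,255),bx)])
go(r.state(),[.468,-.2995,.231],1.08)
E
```

```text
t: 8.2
position: [0.5205, 0.2767, 0.2354]
orientation: [3.14, 0.006, -3.112]
ft_force: [0.1, 0.4, -0.2]
finger_gap: 1.002
grip_force: 0.0
t: 9.2
position: [0.4748, -0.224, 0.2307]
orientation: [-3.141, -0.0, 1.664]
ft_force: [1.3, -0.1, 0.3]
finger_gap: 1.004
grip_force: 0.0
top [(array([189.59, 218.93]), np.int32(29))]
scene [(array([388.93, 201.7 ]), np.int32(61))]
shift [-0.0716 -0.0132 -0.0008] turn 0.58 q6 0.88
```

The gate's grip is back at its starting pixels. I'll align over the counter and check with the wrist camera.

```bash
python3 -m jog '[[-1,[-0.036,-0.006,0.03],0.15],[-1,[-0.072,-0.013,0.07],0.3],[-1,[-0.072,-0.013,0.1],0.45],[-1,[-0.072,-0.013,0.1],0.58],[-1,[-0.072,-0.013,0.1],0.58],[-1,[-0.072,-0.013,0.1],0.58]]'; python3 - <<'E'
from h import *; from plant import r,vision
s=r.state(); w=vision.read_camera("wrist"); pickle.dump((s,w),open("w1.pkl","wb")); cv2.imwrite("pics/w1.png",w["image"])
print(w["mtx"].tolist(),w["mount"].round(4).tolist())
for b in blobs(w["image"],(105,120,60),(130,255,255),[0,0,560,420],100): print("blue",b)
for b in blobs(w["image"],(0,150,90),(8,255,255),[0,0,560,420],60): print("red",b)
E
```

```text
t: 9.9
position: [0.47, -0.2946, 0.1314]
orientation: [3.141, 0.0, 1.095]
ft_force: [0.8, -0.6, -0.5]
finger_gap: 0.998
grip_force: 0.0
[[325.19226210127806, 0.0, 277.0395586184398], [0.0, 325.19226210127806, 208.0865787798222], [0.0, 0.0, 1.0]] [[0.0004, -0.9569, -0.2905, 0.0733], [1.0, 0.0004, 0.0001, -0.0], [0.0, -0.2905, 0.9569, -0.1415], [0.0, 0.0, 0.0, 1.0]]
blue (array([278.13, 207.44]), np.int32(2159), ((277.84295654296875, 213.356201171875), (37.78279113769531, 102.90489959716797), 3.814074993133545))
red (array([281.19, 153.6 ]), np.int32(422), ((281.0, 153.5), (17.0, 24.0), 90.0))
```

View pics/w1.png

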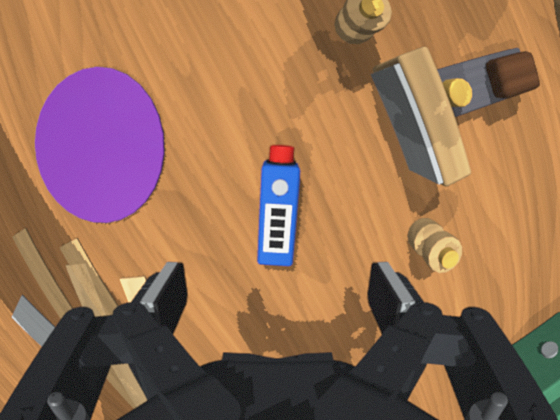

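The wrist view shows the counter centred near (279,215) with its button up at (281,153). The fingers are well clear on both sides, and the stop's plate edge runs from (397,66) to (439,182).

```bash
cat >> h.py <<'E'
def wray(s,w,px,z):
    from scipy.spatial.transform import Rotation as Ro
    u=(np.array(px,float)-w["mtx"][:2,2])/w["mtx"][0,0]; th=np.linalg.norm(u)
    v=np.r_[u/th*np.sin(th),np.cos(th)] if th>1e-9 else np.array([0,0,1.])
    R=Ro.from_euler('xyz',s['orientation']).as_matrix(); M=w["mount"]
    o=R@M[:3,3]+s["position"]; d=R@M[:3,:3]@v; return (o+d*(z-o[2])/d[2])
E
python3 - <<'E'
from h import *
s,w=pickle.load(open("w1.pkl","rb"))
h=cv2.cvtColor(w["image"],cv2.COLOR_BGR2HSV); m=cv2.inRange(h,(105,120,60),(130,255,255)); m[:, :240]=0;m[:,320:]=0
for y in (170,185,200,215,230,245,260):
    x=np.where(m[y])[0]; a,b=wray(s,w,(x[0],y),.032),wray(s,w,(x[-1],y),.032); print(y,x[0],x[-1],a[:2].round(4),b[:2].round(4),((a+b)/2)[:2].round(4))
ys=np.where(m[:,279])[0];print(ys[0],ys[-1])
P=[wray(s,w,p,.032)[:2] for p in ((263,164),(299,164),(294,266),(258,264))];P=np.array(P)
v=(P[0]+P[1]-P[2]-P[3])/2;print(P.round(4).tolist(),P.mean(0),np.arctan2(v[1],v[0]),np.linalg.norm(v))
print("button",wray(s,w,(281,153.5),.016))
a,b=wray(s,w,(397,66),.063),wray(s,w,(439,182),.063);print("plate",a,b,(a+b)/2,np.arctan2(-(a-b)[0],(a-b)[1]))
P=P.mean(0); go(s,[*P,.006],np.arctan2(v[1],v[0]))
E
```

```text
170 262 299 [ 0.4738 -0.2627] [ 0.4985 -0.2754] [ 0.4862 -0.269 ]
185 261 298 [ 0.4677 -0.2726] [ 0.4927 -0.2854] [ 0.4802 -0.279 ]
200 260 297 [ 0.4615 -0.2827] [ 0.4868 -0.2957] [ 0.4741 -0.2892]
215 260 296 [ 0.4558 -0.2934] [ 0.4807 -0.3062] [ 0.4682 -0.2998]
230 259 294 [ 0.4491 -0.3041] [ 0.4738 -0.3168] [ 0.4615 -0.3104]
245 259 293 [ 0.443  -0.3155] [ 0.4674 -0.328 ] [ 0.4552 -0.3217]
260 258 292 [ 0.4358 -0.327 ] [ 0.4607 -0.3397] [ 0.4483 -0.3334]
165 265
[[0.4766, -0.259], [0.5006, -0.2713], [0.4597, -0.3455], [0.4341, -0.3302]] [ 0.46773331 -0.30150093] 1.05035531632155 0.08380716017891492
button [ 0.491406   -0.26000745  0.016     ]
plate [ 0.58978649 -0.23509604  0.063     ] [ 0.58700904 -0.32193316  0.063     ] [ 0.58839776 -0.2785146   0.063     ] -0.03197365894882672
shift [-0.0072  0.0011  0.1254] turn 0.045 q6 1.34
```

```bash
python3 -m jog '[[-1,[-0.007,0.001,0.03],0.05],[-1,[-0.007,0.001,0.07],0.05],[-1,[-0.007,0.001,0.105],0.05],[-1,[-0.007,0.001,0.125],0.05],[-1,[-0.007,0.001,0.125],0.05]]'; python3 -m jog '[[1,[0,0,0],0],[1,[0,0,0],0],[1,[0,0,0],0],[1,[0,0,0],0],[1,[0,0,0],0],[1,[0,0,0],0],[1,[0,0,0],0]]' 60; python3 -m jog '[[1,[0,0,-0.01],0],[1,[0,0,-0.025],0],[1,[0,0,-0.025],0]]'
```

```text
t: 10.45
position: [0.4666, -0.3005, 0.0046]
orientation: [-3.139, -0.001, 1.044]
ft_force: [-0.4, 0.4, 0.1]
finger_gap: 0.998
grip_force: 0.0
t: 11.15
position: [0.4679, -0.3019, 0.0074]
orientation: [3.14, 0.0, 1.041]
ft_force: [-1.5, 2.1, 10.2]
finger_gap: 0.342
grip_force: 59.6
t: 11.45
position: [0.4683, -0.3023, 0.0333]
orientation: [3.139, 0.001, 1.041]
ft_force: [0.2, -0.2, -1.7]
finger_gap: 0.337
grip_force: 59.8
```

```bash
python3 -m jog '[[1,[0,0,0],0.15],[1,[0,0,0],0.3],[1,[0,0,0],0.45],[1,[0,0,0],0.6],[1,[0.01,0.006,0],0.75],[1,[0.02,0.013,0],0.9],[1,[0.033,0.021,0],1.05],[1,[0.047,0.03,0],1.066],[1,[0.047,0.03,0],1.066],[1,[0.047,0.03,0],1.066]]'; python3 - <<'E'
from h import *; from plant import r,vision
s=r.state(); w=vision.read_camera("wrist"); pickle.dump((s,w),open("w2.pkl","wb")); cv2.imwrite("pics/w2.png",w["image"]); print(s["q"][5])
E
```

```text
t: 12.45
position: [0.5168, -0.276, 0.031]
orientation: [-3.141, 0.0, -0.024]
ft_force: [-0.7, 0.3, -1.5]
finger_gap: 0.338
grip_force: 59.7
2.535836304911051
```

View pics/w2.png

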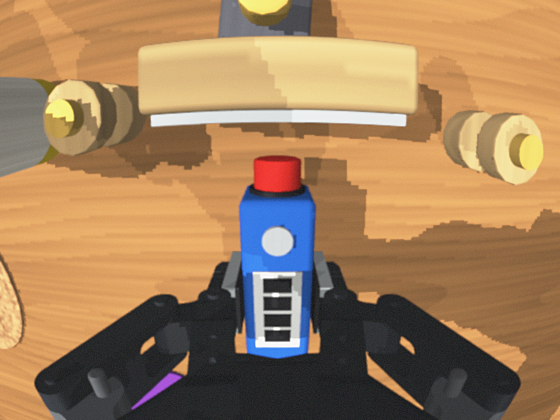

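The counter is held square and the button (278,172) faces the steel plate, with the plate's lower edge at row 125. I'm advancing gently, watching the force.

```bash
python3 -m jog '[[1,[0.006,0,0],0],[1,[0.01,0,0],0],[1,[0.013,0,0],0],[1,[0.015,0,0],0]]'; python3 -m jog '[[1,[0.002,0,0],0],[1,[0.003,0,0],0]]';python3 -m jog '[[1,[0.002,0,0],0],[1,[0.003,0,0],0]]'; python3 -m jog '[[1,[0.001,0,0],0],[1,[0.002,0,0],0]]'
```

```text
t: 12.9
position: [0.5324, -0.2767, 0.0313]
orientation: [3.142, -0.0, -0.025]
ft_force: [-0.1, 0.5, -2.0]
finger_gap: 0.335
grip_force: 59.7
t: 13.1
position: [0.5348, -0.2767, 0.0312]
orientation: [3.141, 0.001, -0.025]
ft_force: [-3.4, -2.0, 0.0]
finger_gap: 0.34
grip_force: 59.7
t: 13.3
position: [0.5378, -0.2767, 0.0312]
orientation: [3.142, 0.001, -0.025]
ft_force: [-4.9, -1.0, -0.3]
finger_gap: 0.342
grip_force: 59.7
t: 13.5
position: [0.5395, -0.2767, 0.0311]
orientation: [3.142, 0.001, -0.025]
ft_force: [-6.4, -2.2, -0.4]
finger_gap: 0.341
grip_force: 59.7
```

```bash
python3 -m jog '[[1,[0.001,0,0],0],[1,[0.002,0,0],0]]'; python3 -m jog '[[1,[0.001,0,0],0],[1,[0.0015,0,0],0],[1,[0.0015,0,0],0]]'
```

```text
t: 13.7
position: [0.5406, -0.2767, 0.0309]
orientation: [-3.142, 0.003, -0.026]
ft_force: [-15.0, -1.7, 2.2]
finger_gap: 0.34
grip_force: 60.0
t: 14.0
position: [0.5408, -0.2766, 0.0307]
orientation: [3.142, 0.006, -0.026]
ft_force: [-20.3, -2.8, 3.7]
finger_gap: 0.338
grip_force: 60.4
```

The force jumped to 20 N and the arm stopped advancing, so the button is fully in. Next I back off and carry the counter over the mat.

```bash
python3 -m jog '[[1,[-0.01,0,0],0],[1,[-0.035,0,-0.01],0],[1,[-0.065,0,-0.04],0],[1,[-0.065,0,-0.06],0],[1,[-0.065,0,-0.06],0]]'; python3 -m jog '[[1,[-0.007,-0.045,0],-0.1],[1,[-0.007,-0.09,0],-0.2],[1,[-0.007,-0.135,0],-0.3],[1,[-0.007,-0.18,0],-0.4],[1,[-0.007,-0.225,0],-0.5],[1,[-0.007,-0.26,0],-0.6],[1,[-0.007,-0.29,0],-0.7],[1,[-0.007,-0.29,0],-0.8],[1,[-0.007,-0.29,0],-0.8],[1,[-0.007,-0.29,0],-0.8]]'; python3 - <<'E'
from h import *; from plant import r,vision
s=r.state(); w=vision.read_camera("wrist"); cv2.imwrite("pics/w3.png",w["image"])
go(s,[.476,.0145,.012],.775)
E
```

```text
t: 14.5
position: [0.4797, -0.2762, 0.094]
orientation: [3.139, -0.004, -0.026]
ft_force: [-0.1, -1.0, -1.5]
finger_gap: 0.337
grip_force: 59.8
t: 15.5
position: [0.4792, 0.0149, 0.0908]
orientation: [-3.141, 0.0, 0.772]
ft_force: [0.4, -0.6, -0.4]
finger_gap: 0.339
grip_force: 60.0
shift [-0.0025 -0.0019  0.0788] turn -0.003 q6 2.23
```

View pics/w3.png

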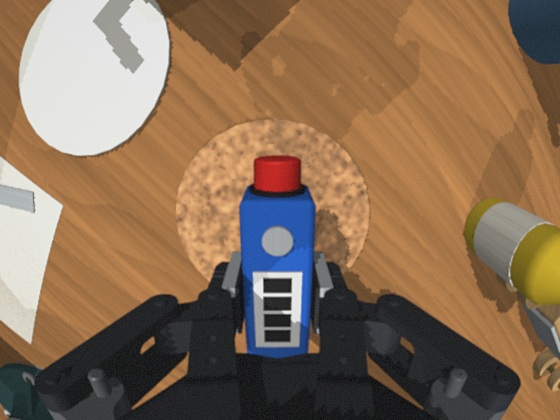

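The counter hangs over the cork mat (centre near (273,215)), undisturbed in the grip and with the button out. I'm lowering it.

```bash
python3 -m jog '[[1,[-0.0025,-0.002,0.03],0],[1,[-0.0025,-0.002,0.055],0],[1,[-0.0025,-0.002,0.07],0],[1,[-0.0025,-0.002,0.076],0],[1,[-0.0025,-0.002,0.077],0],[1,[-0.0025,-0.002,0.077],0]]'; python3 -m jog '[[1,[0,0,0.001],0],[1,[0,0,0.001],0]]'; python3 -m jog '[[1,[0,0,0.001],0],[1,[0,0,0.001],0]]'; python3 -m jog '[[1,[0,0,0.001],0],[1,[0,0,0.001],0]]'
```

```text
t: 16.15
position: [0.4761, 0.0143, 0.0147]
orientation: [3.141, -0.0, 0.774]
ft_force: [-0.9, 0.1, -0.7]
finger_gap: 0.339
grip_force: 60.1
t: 16.35
position: [0.4761, 0.0145, 0.0138]
orientation: [3.141, -0.001, 0.775]
ft_force: [0.5, -0.6, -0.9]
finger_gap: 0.338
grip_force: 60.1
t: 16.55
position: [0.4758, 0.0146, 0.0124]
orientation: [3.141, -0.0, 0.775]
ft_force: [-0.6, -0.1, -1.4]
finger_gap: 0.34
grip_force: 60.1
t: 16.75
position: [0.4759, 0.0146, 0.0114]
orientation: [3.141, -0.0, 0.775]
ft_force: [-0.5, -0.1, 2.6]
finger_gap: 0.341
grip_force: 60.5
```

Contact is confirmed by the force change. I'm releasing and retreating.

```bash
python3 -m jog '[[0.2,[0,0,0],0],[0,[0,0,0],0],[-0.5,[0,0,0],0],[-1,[0,0,0],0],[-1,[0,0,0],0],[-1,[0,0,0],0],[-1,[0,0,-0.03],0],[-1,[0,0,-0.07],0],[-1,[0,0,-0.11],0],[-1,[0,0,-0.12],0]]'; python3 -m jog '[[-1,[-0.04,0.03,-0.03],0],[-1,[-0.08,0.06,-0.06],0],[-1,[-0.12,0.09,-0.06],0],[-1,[-0.12,0.12,-0.06],0],[-1,[-0.12,0.12,-0.06],0],[-1,[-0.12,0.12,-0.06],0],[-1,[-0.12,0.12,-0.06],0]]'; python3 - <<'E'
from h import *; from plant import r,vision
c=vision.read_camera("top"); s=vision.read_camera("scene"); d=pickle.load(open("cams0.pkl","rb"))
for b in blobs(c["image"],(105,120,60),(130,255,255),[250,200,340,270],40): print("blue",b[0],b[1],onplane(c,b[0],.036))
a=cv2.resize(c["image"][110:270,140:450],(775,400),interpolation=2)
b=s["image"][130:330,100:440]
cv2.imwrite("pics/fin.png",np.vstack([a,cv2.copyMakeBorder(b,0,0,0,775-340,0)]))
E
```

```text
t: 17.75
position: [0.4773, 0.0144, 0.1349]
orientation: [3.138, -0.003, 0.775]
ft_force: [0.8, -0.4, -0.7]
finger_gap: 1.001
grip_force: 0.0
t: 18.45
position: [0.4735, -0.1544, 0.1907]
orientation: [-3.14, 0.0, 0.775]
ft_force: [0.5, 0.1, -0.8]
finger_gap: 0.996
grip_force: 0.0
blue [290.03 232.29] 179 [0.47956589 0.01660514 0.036     ]
```

View pics/fin.png

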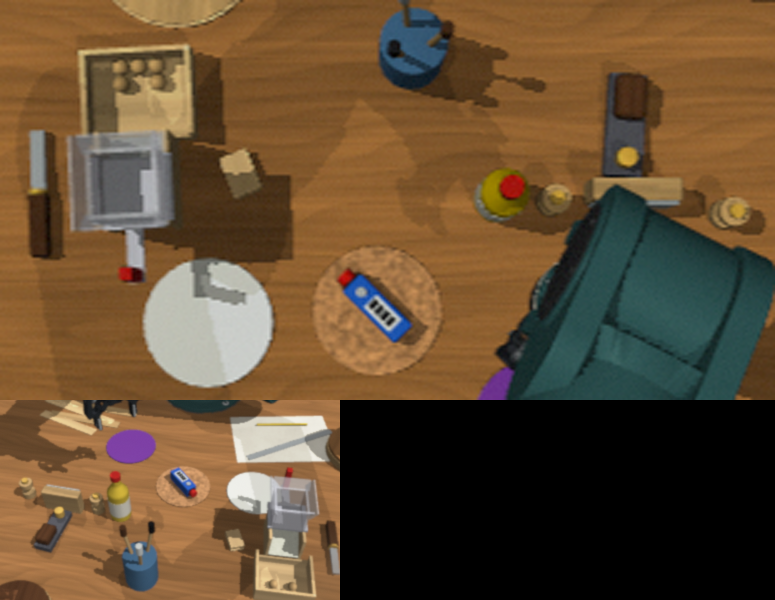

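The counter lies window up in the middle of the cork mat at about (376,308). The balls are in the tray, the gate is shut, and the bystanders are where they were.

```bash
python3 -c "
from plant import r
print(r.job_done())"
```

```text
the job is handed in; nothing more can be done
None
```

The job is handed in, with no verdict returned: at about 18.5 s of 67 s the last pictures showed all five balls in the tray, the gate shut and the counter window up mid-mat, after its button was pressed against the stop until the arm would go no further (20 N).

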